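# Lock the spice turntable with its stop pin

### The job

Lock the spice turntable so that it stops creeping round beside the stove: take the orange-headed stop pin from its wooden rest and put it into the hole near the turntable's rim, then, resting the pin lightly on the base underneath, turn the turntable slowly anticlockwise (seen from above) with it until you feel the pin find the hidden hole in the base. Push it gently home through both, collar down flush on the turntable, never forcing it (stay well under 30 N), and let go; leave the jar, bowl, funnel and spice box standing where they are.

Things in the scene. Friction and masses are not known exactly. Their poses are not given: they have to be found in the camera images.
- pin_grip (a point): centre of the stop pin's grip, an orange square bar 16 x 16 mm, 42 mm high, sides along this frame's x and y, z up the pin. At the start the pin stands upright in its rest, a fixed wooden block 60 x 60 x 36 mm with a 13 mm hole, its collar on the block's top
- pin_tip (a point): lower end of the stop pin's shank, on its axis, 57 mm below the centre of its grip
- hole (a point): centre of the top mouth of the vertical 12 mm through hole near the rim of the green turntable, 135 mm from the hub, ringed in white, 37 mm above the ledge. Fully home, the pin's collar lies on the platter and its tip is 5 mm above the ledge
- hub (a point): centre of the platter's top, on the turntable's vertical axis, 37 mm above the ledge
- foot: grey fixed base under the platter, 326 mm across; origin on the ledge under the hub. Its flat top, 22 mm up, hides one 13 mm hole on the hole's circle, 7 to 24 degrees (16 to 57 mm of arc) ANTICLOCKWISE from above of the platter hole's start: feel for it, the tip drops in. This frame does not show it. 8 mm below that top a spring plunger pinches the shank: 3 to 10 N to pass
- turntable: the green round platter, 340 mm across, 12 mm thick; origin at the centre of its underside, 25 mm above the ledge; its hole lies along its own -x. It turns about its hub by hand with about 1.2 N at the hole
- pin: the stop pin, 60 g; origin at the lower end of its shank, z up. Upwards from there: steel shank 10 mm across, 32 mm long, its lowest 5 mm tapered down to 5.6 mm; orange collar 24 mm across, 4 mm thick; the grip
- jar: amber glass jar with red cap, 60 mm across, 100 mm high, loose on the platter; origin under its centre. Rides along
- bowl: white ceramic pinch bowl, 80 mm across, 35 mm high, loose on the platter; origin under its centre. Rides along
- funnel: blue plastic funnel standing mouth down, 76 mm across, 80 mm high, loose on the platter; origin under its centre. Rides along
- spicebox: closed steel spice box 114 x 94 mm, 64 mm high with its knob, loose on the ledge; origin under its centre
There are look-alikes about, which are no part of the job. What is meant by the pin is not black, and is the smaller of those in its own colour.

How it is judged:
By the outcome, as a careful person would: the job done as asked, in the order asked, and still so for the second after the job is handed in, with the robot touching nothing.
It also fails if it takes over 64 s, if anything falls off the work surface, if the arm or the gripper's body presses on something with over 40 N, if the wrist force passes 120 N, or if a joint passes its speed limit or range.

### The arm

A 7-joint arm with a two-finger parallel gripper is mounted at the origin on the work surface. World frame = base frame: x ahead of the robot, y to its left, z up, the work surface at z = 0. Lengths are in m, angles in degrees, forces in N, time in s.
With the tool pointing down it reaches from about 0.425 to 0.925 m from the base axis. Payload 6.8 kg.
Tool frame: the origin (TCP) lies midway between the tips of the shut fingers; the grasp point (between the pads) lies 19 mm behind it; z points along the fingers, x is the direction in which the jaws open and shut, and the axes are right-handed (so a half turn about z gives the same grasp; the last joint's range is limited). The gripper opens to 85 mm and grips with 20 to 120 N. Pads are 22 mm wide; open, the fingers measure 114 mm over their backs; the gripper's body (76 mm by 85 mm) begins 54 mm behind the grasp point. The pads swing forward as they close: fully open they stand 13 mm farther back than shut.
Start: joints at [-79.418, 27.33, 1.283, 89.118, -0.659, 63.558, -4.761], TCP at [0.195, 0.646, 0.231] pointing down, gripper open.
Joint ranges: [-169.35, 169.35], [-19.33, 120.38], [-80.79, 83.38], [13.8, 139.57], [-78.32, 258.32], [9.67, 109.79], [-169.56, 169.56]. Speed limits (degrees/s): [136.94, 136.94, 180, 180, 180, 180, 180].

### API

Orientations are given as a 3x3 rotation matrix whose columns are the frame's x, y, z axes.
In Python, from rig import sensors, camera, ticket gives the robot as it stands.
- The arm moves only by the tool move_arm, never from a script. Its argument "plan" is one flat list of numbers, 7 for each row, row after row: the turn, a rotation vector about the tool's x, y, z in degrees, then the shift along the tool's x, y, z in mm, then the finger opening in mm, from 0 to 85.4. In form: [wx, wy, wz, x, y, z, grip, wx, wy, wz, x, y, z, grip, ...]. A call has 1 to 5 rows; each row shifts and turns the commanded pose from where the row before left it, along the tool's axes as they then stand; what a row does not reach is not made up. A row lasts 1/12 s, in which the tool goes at most 41.7 mm and 7.16 degrees, less where a joint would pass 70% of its speed; a pose out of reach is approached as far as the arm can. A call with a gripper value outside its range is refused whole. The fingers move at their own pace and stop on an object; "newtons" is the grip in N (left out, the last holds). Time passes only in rows, so rows that do not move let the fingers close. It gives the time, the measured TCP pose, the force and the opening at its end, in the units of the state.
- sensors.get_obs(): the state, without advancing time (a new reading comes with each control period).
- camera(name): name is "scene" or "top" or "wrist"; returns a dict with "img" (400x640x3 uint8, red, green, blue), "fx", "fy", "cx", "cy" (pixels), "R" (3x3) and "t" (3): a world point X has camera coordinates R X + t. Camera axes: x right, y down, z forward; pixel columns grow to the right and rows downward; lengths in m; the calibration is good to about 2 mm. A picture is of the moment at which its call begins. There is no depth.
- ticket.sign_off(): hands the job in, once; it reports no verdict.
The state is a dict: "clock": time; "q": joint angles; "dq": joint speeds; "tau": joint torques, N m; "tcp_pos": TCP position; "tcp_rot": TCP orientation; "force": force on the tool from outside, world axes, zero at the start; "torque": the same for the moment, N m; "finger_gap": finger opening in m.
Only numpy, scipy, OpenCV 4.12 (cv2) and the standard library are available. Lean on these libraries where they do the work, as an engineer would, in place of code of your own. Each camera call takes 0.05 s, during which the arm holds its last target.

## Working session

There is one attempt and no reset: what is moved stays moved. The work goes in short steps, Python scripts to look and compute and a tool call to move; the robot and the scene stay as the last step left them, time stands still between calls to the robot, and variables do not carry over. Pictures are saved under pics/ and viewed, and the job is handed in when it is done.

Besides the shell and the picture viewer there is one more tool, called after "Request:" as name(argument=value, ...) on one line, values as JSON. move_arm: Moves the arm, as the interface text tells. Its arguments: {"type":"object","properties":{"plan":{"type":"array","items":{"type":"number"}},"newtons":{"type":"number"}},"required":["plan"]}

```bash
ls; mkdir -p pics
python3 - <<'E'
from rig import sensors, camera
import cv2,numpy as np
o=sensors.get_obs()
for k in o: print(k,np.round(o[k],4).tolist())
for n in ["scene","top","wrist"]:
    c=camera(n); cv2.imwrite(f"pics/{n}0.png",c["img"][:,:,::-1]); print(n,c["fx"],c["cx"],c["cy"],np.round(c["R"],4).tolist(),np.round(c["t"],4).tolist())
E
```

```text
pics
clock 0.0
q [-79.4174, 27.3762, 1.2792, 89.1779, -0.6595, 63.5588, -4.7629]
dq [0.0664, -0.0715, 0.0437, 0.0645, 0.0535, 0.1036, 0.0888]
tau [-0.0, -59.6456, 1.608, -28.1198, 0.0125, 0.0092, -0.0]
tcp_pos [0.1947, 0.6457, 0.2303]
tcp_rot [[0.2886, 0.9574, -0.0004], [0.9574, -0.2886, -0.0018], [-0.0018, 0.0001, -1.0]]
force [-0.1154, -0.0395, 0.0471]
torque [-0.0094, -0.0316, -0.0203]
finger_gap 0.0855
scene 378.0910438088474 324.8413113459209 199.85362888861152 [[-0.2927, 0.956, -0.0184], [0.5875, 0.1646, -0.7923], [-0.7544, -0.2427, -0.6099]] [0.2132, -0.2662, 1.5232]
top 465.1273840345377 320.69557423729606 197.05632724163462 [[0.022, -0.9997, -0.013], [-0.9972, -0.021, -0.0715], [0.0712, 0.0146, -0.9974]] [-0.0483, 0.5679, 1.0511]
wrist 330.0703756074088 317.5304952146357 202.03779017387407 [[0.2894, 0.9572, -0.0016], [0.9177, -0.277, 0.2847], [0.2721, -0.0839, -0.9586]] [-0.6736, -0.0359, 0.3794]
```

View pics/scene0.png

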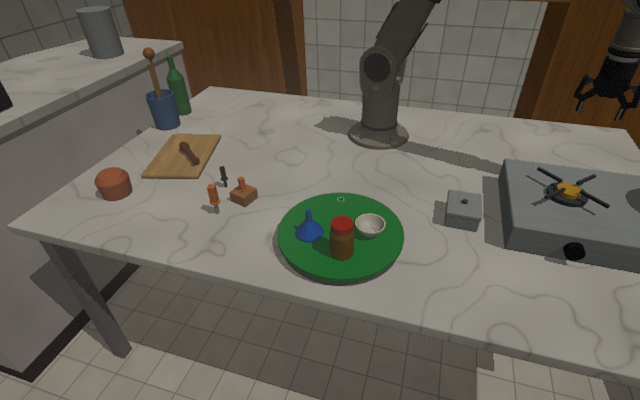

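View pics/top0.png

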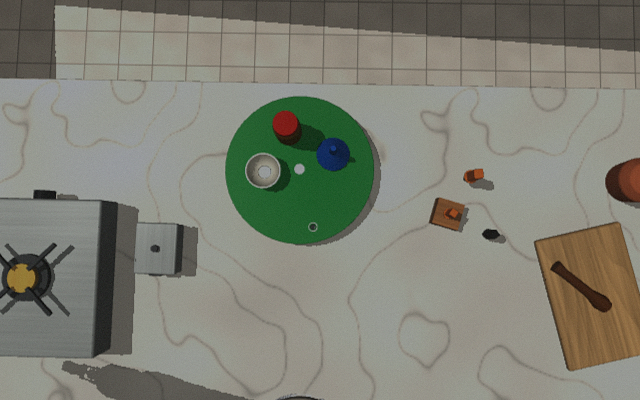

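View pics/wrist0.png

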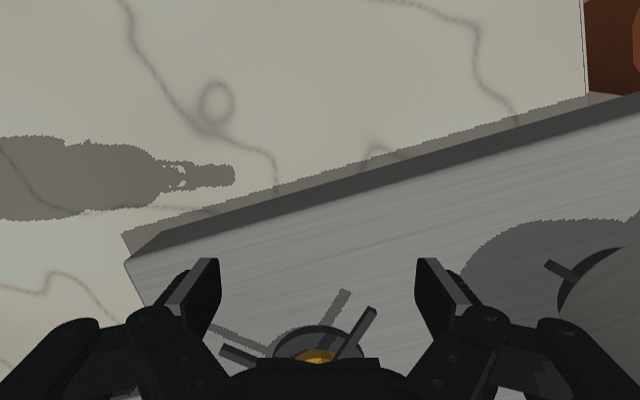

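The scene shows three pin-like things: an orange pin in the wooden block (top 453,213; scene 242,190), a taller orange one standing free (top 474,175; scene 213,195), and a black one (top 490,234; scene 224,177). By the description, I want the one in the rest. I'll check it in a crop and measure.

```bash
cat > h.py <<'E'
import cv2,numpy as np
from rig import sensors,camera
def ray(c,u,v,z):
    d=np.array([(u-c["cx"])/c["fx"],(v-c["cy"])/c["fy"],1.0]); R=np.array(c["R"]);t=np.array(c["t"])
    o=-R.T@t; w=R.T@d; return o+w*(z-o[2])/w[2]
def proj(c,X):
    p=np.array(c["R"])@np.array(X)+np.array(c["t"]); return np.array([c["fx"]*p[0]/p[2]+c["cx"],c["fy"]*p[1]/p[2]+c["cy"]])
def crop(c,name,u,v,w=60,h=45,s=6):
    im=c["img"][max(0,v-h):v+h,max(0,u-w):u+w,::-1]
    cv2.imwrite("pics/"+name,cv2.resize(im,None,fx=s,fy=s,interpolation=cv2.INTER_CUBIC))
def blobs(mask,amin=5):
    n,l,s,ce=cv2.connectedComponentsWithStats(mask.astype(np.uint8))
    return [(s[i].tolist(),ce[i].round(2).tolist()) for i in range(1,n) if s[i][4]>=amin]
E
python3 - <<'E'
from h import *
T=camera("top");S=camera("scene")
crop(T,"t1.png",465,205);crop(S,"s1.png",235,190); crop(T,"t2.png",312,227,30,22,10)
for n,c in (("T",T),("S",S)):
    hsv=cv2.cvtColor(c["img"],cv2.COLOR_RGB2HSV)
    g=cv2.inRange(hsv,(50,120,40),(75,255,255))
    cs,_=cv2.findContours(g,cv2.RETR_EXTERNAL,cv2.CHAIN_APPROX_NONE)
    k=max(cs,key=cv2.contourArea); print(n,cv2.fitEllipse(cv2.convexHull(k)))
    o=cv2.inRange(hsv,(4,190,120),(16,255,255))
    print("orange",blobs(o))
E
```

```text
T ((299.3851013183594, 169.6410675048828), (146.75155639648438, 147.79270935058594), 73.42010498046875)
orange [([474, 169, 9, 9, 70], [478.19, 173.23]), ([465, 174, 2, 7, 11], [465.45, 177.18]), ([444, 209, 4, 5, 7], [445.14, 211.0]), ([450, 209, 8, 8, 38], [453.34, 212.53]), ([444, 215, 5, 4, 6], [446.0, 216.5])]
S ((340.6277160644531, 236.56053161621094), (87.64266204833984, 125.62791442871094), 91.7081527709961)
orange [([239, 178, 5, 2, 7], [240.57, 178.43]), ([208, 185, 7, 3, 18], [211.17, 186.0])]
```

View pics/t1.png

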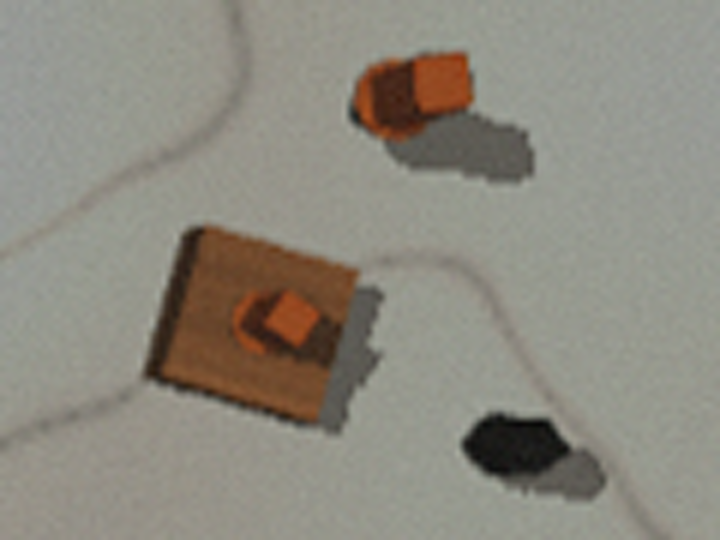

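View pics/s1.png

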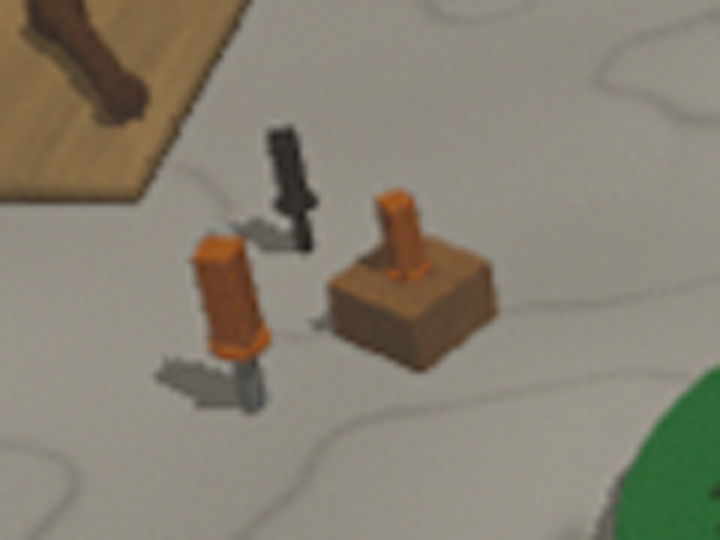

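View pics/t2.png

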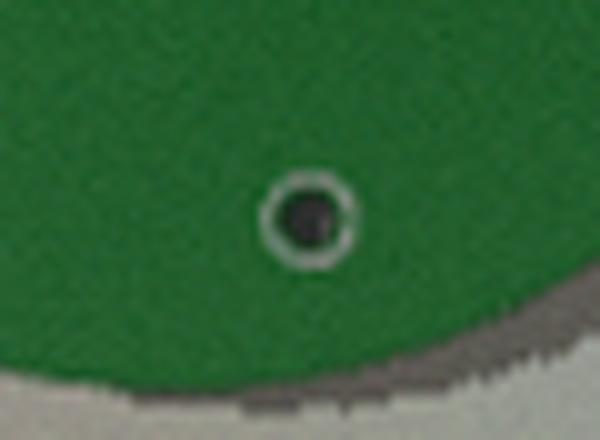

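Run:
```python
from h import *
T=camera("top");S=camera("scene")
for u,v,z in [(453.3,212.7,.082),(447.7,213,.040),(312.5,226.5,.037),(299.39,169.64,.037)]: print("T",u,v,ray(T,u,v,z).round(4))
for u,v,z in [(175+398/6,145+197/6,.082),(340.6,236.6,.037),(340.5,199,.037)]: print("S",u,v,ray(S,u,v,z).round(4))
h=ray(T,312.5,226.5,.037);c=ray(T,299.39,169.64,.037);print(np.linalg.norm(h-c), np.degrees(np.arctan2(*(h-c)[1::-1])))
g=cv2.cvtColor(T["img"],cv2.COLOR_RGB2GRAY)
print(g[219:235,304:322])
print(blobs(cv2.inRange(T["img"],(150,150,150),(255,255,255))[160:182,285:345]))
c=c;print([ray(T,u,v,.037+h).round(3).tolist() for u,v,h in [(287,125,.1),(333,153,.06),(263,170,.035)]])
```

```text
T 453.3 212.7 [ 0.5366 -0.3236  0.082 ]
T 447.7 213 [ 0.5375 -0.3224  0.04  ]
T 312.5 226.5 [ 0.5006 -0.0193  0.037 ]
T 299.39 169.64 [0.6291 0.0136 0.037 ]
S 241.33333333333331 177.83333333333334 [ 0.5401 -0.3202  0.082 ]
S 340.6 236.6 [0.6612 0.0235 0.037 ]
S 340.5 199 [ 0.5041 -0.0192  0.037 ]
0.13268021532865903 -165.65862673051018
[[ 69  73  68  72  70  67  71  71  72  73  69  70  65  71  67  66  73  71]
 [ 69  71  70  69  67  67  72  73  70  72  69  69  66  64  75  70  71  65]
 [ 69  69  70  67  70  65  68  69  71  76  71  68  67  67  68  69  69  69]
 [ 74  72  69  70  73  72  84 103 107 104 111  89  71  66  66  67  64  69]
 [ 72  67  71  71  67 100 107 116 101 108 115 117  93  72  66  74  68  68]
 [ 74  73  69  70  74 120  95  51  41  45  49  99 133  90  70  71  75  71]
 [ 74  68  70  71 105 101  53  40  45  45  43  55 131 102  71  67  70  68]
 [ 71  70  71  67 129  86  38  42  45  40  56  64  93  98  76  71  69  73]
 [ 70  69  71  69 123  85  44  45  43  46  78  62 103 100  75  67  70  70]
 [ 73  73  72  69 103 105  54  45  42  43  66  53 126  95  73  73  73  72]
 [ 72  68  71  66  89 119  99  64  48  46  69  95 127  87  71  70  71  69]
 [ 69  72  73  74  66  94 111 101 103 102 116 120  92  71  70  68  70  74]
 [ 74  71  69  73  69  67  88 108 118 119 119  90  72  71  71  76  71  72]
 [ 70  68  68  71  66  67  67  74  70  66  68  71  67  69  74  69  72  68]
 [ 69  71  70  74  73  67  72  71  70  72  74  66  70  69  70  69  73  75]
 [ 74  75  68  68  68  67  75  69  67  68  66  77  70  71  70  70  69  72]]
[([11, 5, 8, 8, 25], [15.0, 8.48])]
[[0.709, 0.035, 0.137], [0.659, -0.062, 0.097], [0.622, 0.092, 0.072]]
```

The crop confirms it: the pin in the wooden rest at (453,213) has the smaller grip. The free one at (474,175) is thicker, and (490,234) is black. I'll swing over there by way of the turntable.

Request:
move_arm(plan=[0,0,0,-18,36,0,50,0,0,0,-18,36,0,50,0,0,0,-18,36,0,50,0,0,0,-18,36,0,50,0,0,0,-18,36,0,50], newtons=40)

```text
clock: 0.77
tcp_pos: [0.3423, 0.5067, 0.2314]
tcp_rot: [[0.288, 0.957, 0.0], [0.957, -0.288, 0.0], [0.0, 0.0, -1.0]]
force: [0.3, -0.1, -0.1]
finger_gap: 0.0501
```

Request:
move_arm(plan=[0,0,0,-20,35,0,50,0,0,0,-20,35,0,50,0,0,0,-20,35,0,50,0,0,0,-30,25,0,50,0,0,0,-38,13,0,50])

```text
clock: 1.18
tcp_pos: [0.4444, 0.3426, 0.2315]
tcp_rot: [[0.291, 0.957, 0.002], [0.957, -0.291, 0.001], [0.001, 0.002, -1.0]]
force: [-0.5, -0.5, 1.2]
finger_gap: 0.0496
```

Request:
move_arm(plan=[0,0,0,-40,10,0,50,0,0,0,-40,10,0,50,0,0,0,-40,8,0,50,0,0,0,-40,8,0,50,0,0,0,-40,8,0,50])

```text
clock: 1.6
tcp_pos: [0.4251, 0.1382, 0.2315]
tcp_rot: [[0.289, 0.957, 0.0], [0.957, -0.289, 0.0], [0.001, 0.0, -1.0]]
force: [0.5, -0.2, 0.7]
finger_gap: 0.0502
```

Request:
move_arm(plan=[0,0,0,-37,16,0,50,0,0,0,-37,16,0,50,0,0,0,-37,16,0,50,0,0,0,-37,16,0,50,0,0,0,-37,16,0,50])

```text
clock: 2.02
tcp_pos: [0.4486, -0.062, 0.2317]
tcp_rot: [[0.288, 0.957, 0.001], [0.957, -0.288, 0.001], [0.001, 0.001, -1.0]]
force: [1.5, 0.8, -0.3]
finger_gap: 0.05
```

Request:
move_arm(plan=[0,0,0,-37,16,0,50,0,0,0,-37,16,0,50,0,0,0,-37,16,0,50,0,0,0,-37,16,0,50,0,0,0,0,0,0,50])

```text
clock: 2.43
tcp_pos: [0.4667, -0.2289, 0.2323]
tcp_rot: [[0.298, 0.955, 0.002], [0.955, -0.298, -0.005], [-0.004, 0.003, -1.0]]
force: [-0.1, -0.7, 0.3]
finger_gap: 0.0499
```

Request:
move_arm(plan=[0,0,6,0,0,0,50,0,0,6,0,0,0,50,0,0,6,0,0,0,50,0,0,6,0,0,0,50,0,0,7,0,0,0,50])

```text
clock: 2.85
tcp_pos: [0.4673, -0.2202, 0.2314]
tcp_rot: [[0.744, 0.668, 0.0], [0.668, -0.744, 0.0], [0.0, 0.0, -1.0]]
force: [0.5, -0.3, -0.9]
finger_gap: 0.0499
```

Run:
```python
from h import *
W=camera("wrist"); cv2.imwrite("pics/w1.png",W["img"][:,:,::-1])
o=sensors.get_obs(); print(o["tcp_pos"],np.round(o["q"],1)); print(-np.array(W["R"]).T@W["t"]); print(proj(W,[.537,-.323,.082]))
```

```text
[ 0.46733144 -0.22015797  0.23132548] [-12.9  13.9  37.1 112.5 -10.   56.7  70.4]
[ 0.41806958 -0.1666931   0.37381703]
[301.85245196 304.99952506]
```

View pics/w1.png

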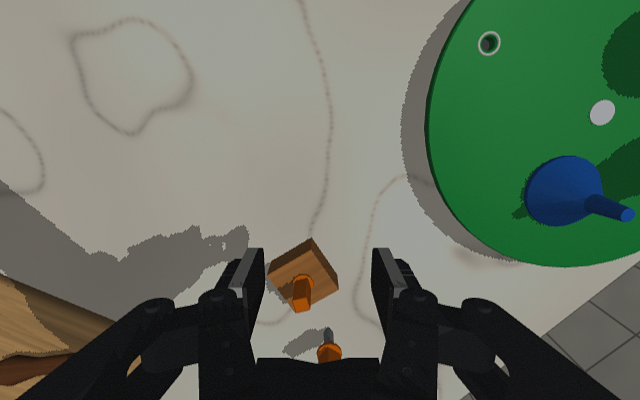

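The wrist view shows the pin in its block at (302,295) and the ringed platter hole at (489,43). I'll crop the grip to get its yaw.

Run:
```python
from h import *
W=camera("wrist"); crop(W,"w2.png",302,285,40,45,9)
print("hole",ray(W,489,43,.037)); print("hub",ray(W,602.5,112.5,.037))
hsv=cv2.cvtColor(W["img"],cv2.COLOR_RGB2HSV); v=W["img"][250:330,270:335]
print(hsv[305,300],hsv[285,302],hsv[295,300])
```

```text
hole [ 0.50227135 -0.01957335  0.037     ]
hub [0.63441342 0.01371961 0.037     ]
[ 13 239 161] [ 13 215  82] [ 12 221  75]
```

View pics/w2.png

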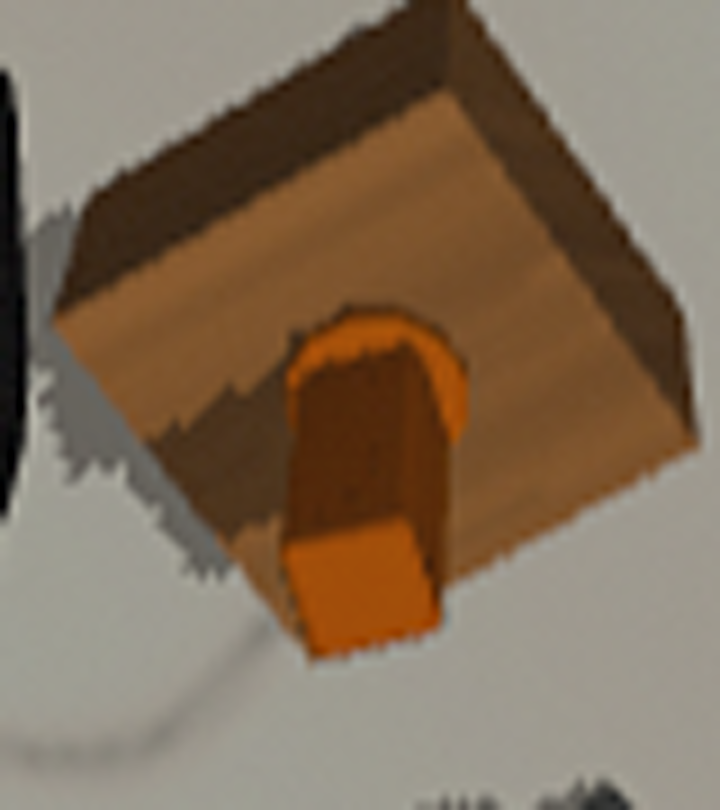

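Run:
```python
from h import *
W=camera("wrist")
P=[ray(W,262+(a+.5)/9-.5,240+(b+.5)/9-.5,.082) for a,b in [(285,543),(402,516),(440,627),(312,660)]]
P=np.array(P)
for i in range(4):
    d=P[(i+1)%4]-P[i]; print(np.linalg.norm(d).round(4),np.degrees(np.arctan2(d[1],d[0])).round(1))
print("ctr",P.mean(0)); o=sensors.get_obs(); print(o["tcp_pos"],np.degrees(np.arctan2(o["tcp_rot"][1][0],o["tcp_rot"][0][0])))
```

```text
0.0136 56.8
0.0149 -31.7
0.0152 -121.4
0.0155 142.4
ctr [ 0.53698025 -0.32260696  0.082     ]
[ 0.46738092 -0.22008437  0.23133697] 42.407393799457815
```

Request:
move_arm(plan=[0,0,-7,0,0,0,50,0,0,-7,0,0,0,50,0,0,0,-15,37,8,50,0,0,0,-16,38,8,50,0,0,0,-16,39.5,8,50])

```text
clock: 3.42
tcp_pos: [0.5365, -0.3218, 0.2075]
tcp_rot: [[0.551, 0.835, 0.001], [0.835, -0.551, 0.001], [0.002, 0.0, -1.0]]
force: [0.7, -0.2, 1.5]
finger_gap: 0.0501
```

Request:
move_arm(plan=[0,0,0,0,0,15,50,0,0,0,0,0,15,50,0,0,0,0,0,15,50,0,0,0,0,0,0,50,0,0,0,0,0,0,50])

```text
clock: 3.83
tcp_pos: [0.5348, -0.321, 0.1621]
tcp_rot: [[0.554, 0.833, -0.002], [0.833, -0.554, 0.001], [-0.0, -0.002, -1.0]]
force: [0.2, -1.2, 0.2]
finger_gap: 0.0498
```

Run:
```python
from h import *
W=camera("wrist"); crop(W,"w3.png",320,300,130,98,3)
o=sensors.get_obs(); print(o["tcp_pos"],np.array(o["tcp_rot"]).round(4).tolist(),np.degrees(np.arctan2(o["tcp_rot"][1][0],o["tcp_rot"][0][0])))
```

```text
[ 0.5354038  -0.32139359  0.16315803] [[0.5544, 0.8322, 0.0003], [0.8322, -0.5544, -0.0], [0.0001, 0.0002, -1.0]] 56.32861371091054
```

View pics/w3.png

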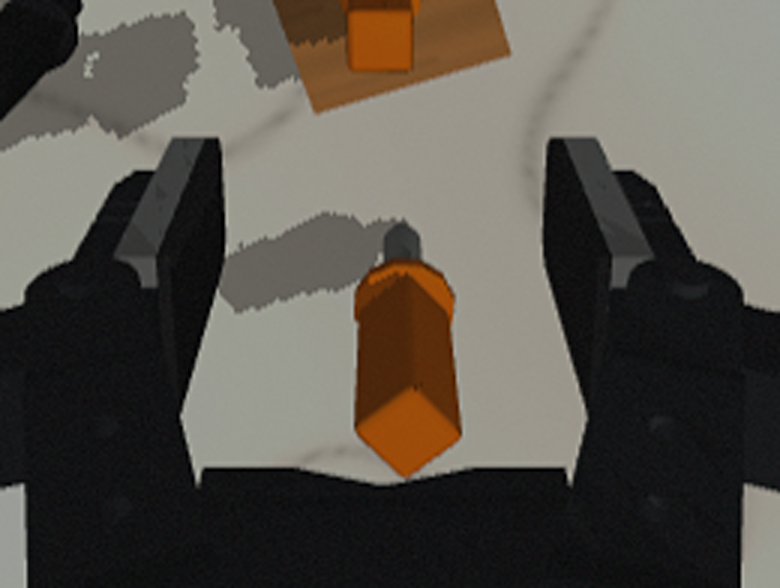

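Run:
```python
from h import *
W=camera("wrist"); crop(W,"w4.png",317,205,30,30,12)
print(proj(W,[.537,-.3225,.082]),ray(W,316.7,215.5,.082))
```

```text
[318.48994427 213.46489871] [ 0.5375661  -0.32441524  0.082     ]
```

View pics/w4.png

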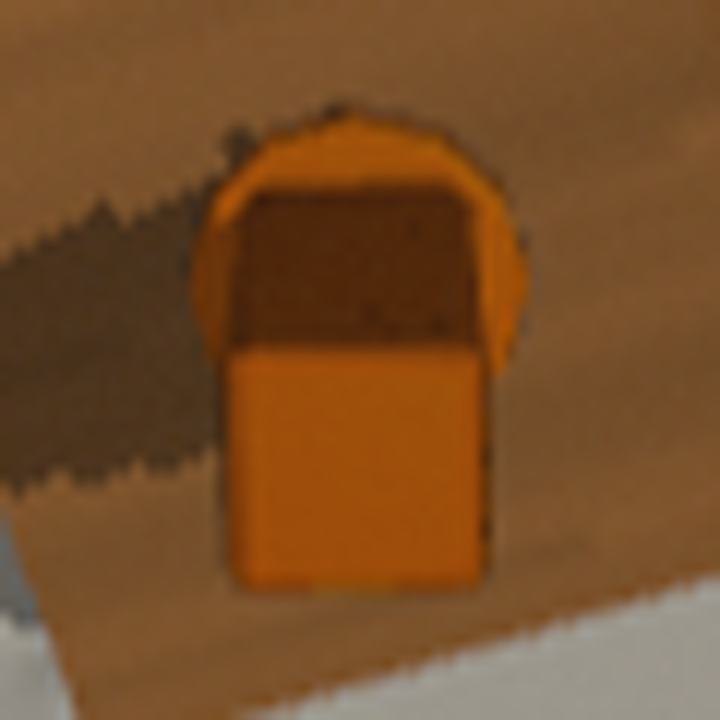

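The grip's faces are square to the jaws. I'll descend and grasp.

Request:
move_arm(plan=[0,0,0,-0.8,1.9,25,50,0,0,0,0,0,25,50,0,0,0,0,0,25,50,0,0,0,0,0,25,50,0,0,0,0,0,12,50])

```text
clock: 4.35
tcp_pos: [0.536, -0.3222, 0.0492]
tcp_rot: [[0.555, 0.832, -0.001], [0.832, -0.555, 0.001], [0.0, -0.002, -1.0]]
force: [-0.3, 0.4, -0.0]
finger_gap: 0.0499
```

Request:
move_arm(plan=[0,0,0,0,0,4,50,0,0,0,0,0,0,40,0,0,0,0,0,0,30,0,0,0,0,0,0,22,0,0,0,0,0,0,18])

```text
clock: 4.77
tcp_pos: [0.5373, -0.3236, 0.0482]
tcp_rot: [[0.556, 0.831, 0.002], [0.831, -0.556, -0.001], [0.0, 0.002, -1.0]]
force: [0.0, 0.4, -0.1]
finger_gap: 0.0183
```

Run:
```python
from h import *
W=camera("wrist"); cv2.imwrite("pics/w5.png",W["img"][:,:,::-1])
o=sensors.get_obs(); print(o["tcp_pos"],o["force"],o["finger_gap"])
```

```text
[ 0.53706526 -0.32344682  0.04791892] [ 1.06443638 -0.1887069   0.53085237] 0.01804550746946457
```

View pics/w5.png

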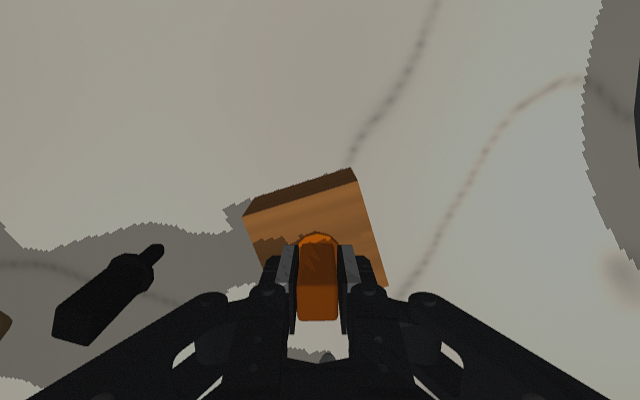

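The grip sits centred between the pads at (318,280). I'll close and lift.

Request:
move_arm(plan=[0,0,0,0,0,0,10,0,0,0,0,0,0,10,0,0,0,0,0,0,10,0,0,0,0,0,0,10,0,0,0,0,0,0,10], newtons=60)

```text
clock: 5.23
tcp_pos: [0.5371, -0.3235, 0.0479]
tcp_rot: [[0.556, 0.831, 0.002], [0.831, -0.556, -0.001], [0.001, 0.002, -1.0]]
force: [-1.4, 1.0, 6.7]
finger_gap: 0.0153
```

Request:
move_arm(plan=[0,0,0,0,0,-8,10,0,0,0,0,0,-12,10,0,0,0,0,0,-20,10,0,0,0,0,0,-30,10,0,0,0,0,0,-20,10])

```text
clock: 5.65
tcp_pos: [0.5366, -0.3236, 0.1396]
tcp_rot: [[0.556, 0.831, 0.001], [0.831, -0.556, -0.001], [0.0, 0.002, -1.0]]
force: [0.7, -0.7, -0.4]
finger_gap: 0.0154
```

Request:
move_arm(plan=[0,0,0,0,0,0,10,0,0,0,0,0,0,10])

```text
clock: 5.82
tcp_pos: [0.5371, -0.3235, 0.1387]
tcp_rot: [[0.556, 0.831, 0.003], [0.831, -0.556, -0.001], [0.001, 0.003, -1.0]]
force: [0.0, 0.3, -1.0]
finger_gap: 0.0152
```

Run:
```python
from h import *
W=camera("wrist"); S=camera("scene");T=camera("top"); crop(W,"w6.png",320,280,80,60,5)
o=sensors.get_obs(); p=np.array(o["tcp_pos"]);R=np.array(o["tcp_rot"]); print(p,R.round(4).tolist(),o["force"],o["finger_gap"])
for n,c in (("W",W),("S",S),("T",T)):
    print(n,[proj(c,p+R@[0,0,z]).round(1).tolist() for z in (-.04,-.019,.002,.006,.038)])
u,v=map(int,proj(S,p)); crop(S,"s6.png",u,v,30,30,12)
u,v=map(int,proj(T,p)); crop(T,"t6.png",u,v,30,30,12)
```

```text
[ 0.53570801 -0.32240484  0.13583415] [[0.5558, 0.8313, -0.0016], [0.8313, -0.5558, 0.001], [-0.0001, -0.0019, -1.0]] [ 0.81198179  0.3663282  -1.54161121] 0.015292424547092887
W [[320.0, 306.6], [319.6, 277.5], [319.3, 255.7], [319.2, 252.2], [318.9, 228.7]]
S [[236.3, 150.0], [237.5, 156.2], [238.7, 162.4], [238.9, 163.5], [240.6, 172.6]]
T [[465.7, 211.3], [462.6, 211.7], [459.6, 212.2], [459.1, 212.2], [454.8, 212.9]]
```

View pics/w6.png

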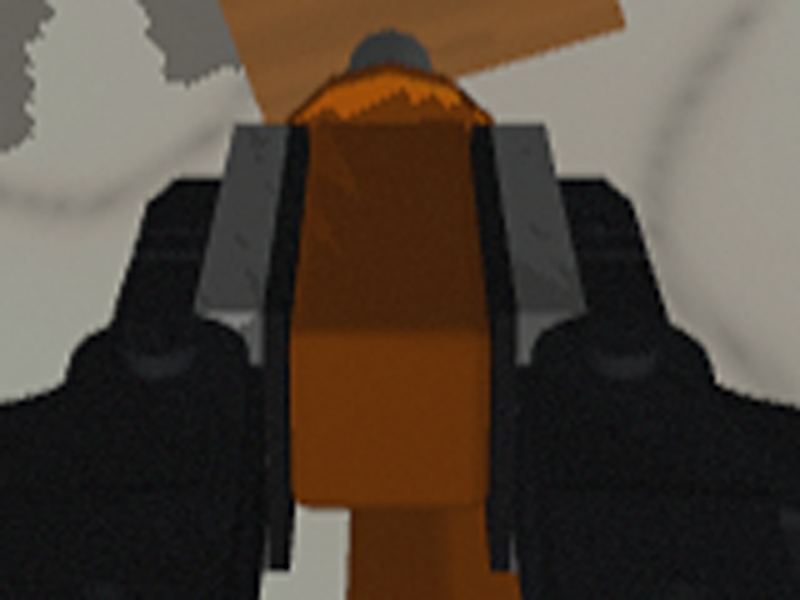

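View pics/s6.png

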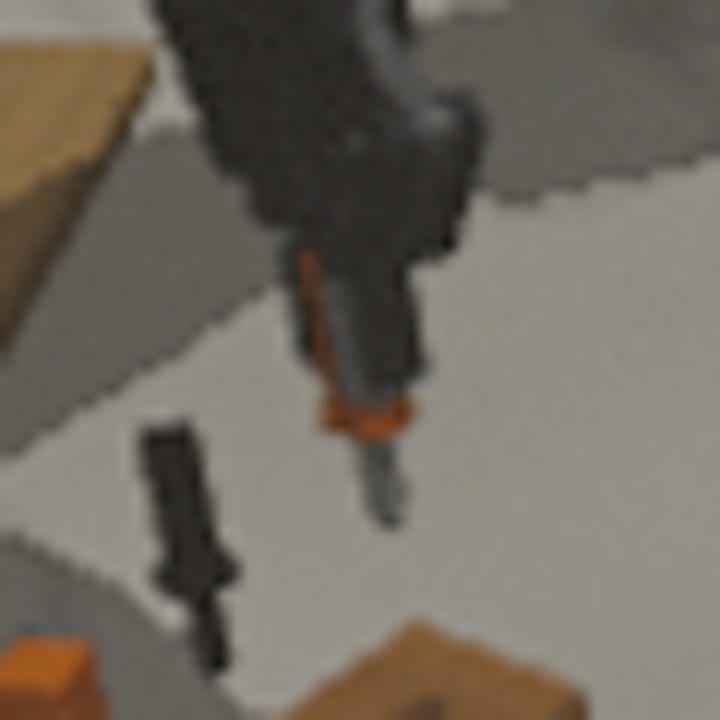

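```bash
cat >> h.py <<'E'
def toolcam():
    "wrist cam pose in tool frame, averaged"
    W=camera("wrist"); o=sensors.get_obs(); p=np.array(o["tcp_pos"]);R=np.array(o["tcp_rot"])
    W["R"],W["t"]=W["R"]@R, W["R"]@p+W["t"]; return W,o
E
python3 - <<'E'
from h import *
for i in range(2):
    W,o=toolcam(); print(np.array(o["tcp_pos"]).round(4),(-W["R"].T@W["t"]).round(4),W["R"].round(3).tolist(),np.round(o["force"],2))
    for y in (0,.002,.004):
        print(y,"topfront",proj(W,[0,y-.008,-.034])[1].round(1),"topback",proj(W,[0,y+.008,-.034])[1].round(1),"colfront",proj(W,[0,y-.012,.012])[1].round(1),"colTopfront",proj(W,[0,y-.012,.008])[1].round(1),"shank",proj(W,[0,y-.005,.039])[1].round(1),"tip",proj(W,[0,y-.0028,.044])[1].round(1), "padtip",proj(W,[0,y-.011,0])[1].round(1))
E
```

```text
[ 0.5356 -0.3224  0.1356] [-0.0007 -0.0729 -0.1427] [[1.0, 0.001, -0.0], [-0.001, 0.959, -0.285], [0.0, 0.285, 0.959]] [-0.08  0.54  0.11]
0 topfront 286.2 topback 323.0 colfront 230.6 colTopfront 233.6 shank 224.8 tip 225.3 padtip 242.0
0.002 topfront 290.9 topback 327.4 colfront 234.3 colTopfront 237.4 shank 228.0 tip 228.4 padtip 246.0
0.004 topfront 295.6 topback 331.8 colfront 238.0 colTopfront 241.1 shank 231.2 tip 231.5 padtip 249.9
[ 0.5357 -0.3226  0.1356] [-0.0006 -0.073  -0.1425] [[1.0, 0.001, -0.0], [-0.001, 0.959, -0.285], [0.0, 0.285, 0.959]] [-0.04  0.34 -1.26]
0 topfront 286.7 topback 323.6 colfront 231.0 colTopfront 234.0 shank 225.2 tip 225.7 padtip 242.5
0.002 topfront 291.5 topback 328.0 colfront 234.7 colTopfront 237.8 shank 228.3 tip 228.8 padtip 246.4
0.004 topfront 296.2 topback 332.4 colfront 238.4 colTopfront 241.6 shank 231.5 tip 231.9 padtip 250.3
```

The pin is gripped square and on-axis: the offset in the wrist view is under 0.6 mm, with the tip at about (318,226). I'll carry it to hover over the platter hole.

Request:
move_arm(plan=[0,0,0,10,-8,0,10,0,0,0,26,-22,0,10,0,0,0,30,-25,0,10,0,0,0,30,-25,0,10,0,0,0,30,-25,0,10])

```text
clock: 6.48
tcp_pos: [0.5181, -0.1575, 0.1361]
tcp_rot: [[0.556, 0.831, -0.001], [0.831, -0.556, 0.001], [-0.0, -0.001, -1.0]]
force: [1.3, 0.7, -0.0]
finger_gap: 0.015
```

Request:
move_arm(plan=[0,0,0,30,-25,0,10,0,0,0,30,-25,0,10,0,0,0,25,-21,0,10,0,0,0,16,-14,0,10,0,0,0,6,-6.6,0,10])

```text
clock: 6.9
tcp_pos: [0.5014, -0.0152, 0.136]
tcp_rot: [[0.551, 0.835, -0.002], [0.835, -0.551, 0.002], [0.0, -0.002, -1.0]]
force: [0.0, -0.8, -0.8]
finger_gap: 0.0151
```

Request:
move_arm(plan=[0,0,0,0,0,10,10,0,0,0,0,0,10,10,0,0,0,0,0,0,10,0,0,0,0,0,0,10])

```text
clock: 7.23
tcp_pos: [0.5017, -0.0222, 0.1156]
tcp_rot: [[0.559, 0.829, -0.002], [0.829, -0.559, -0.001], [-0.002, -0.001, -1.0]]
force: [1.4, 0.0, -0.6]
finger_gap: 0.0149
```

Run:
```python
from h import *
W,o=toolcam(); crop(W,"w7.png",320,230,65,50,6)
p=np.array(o["tcp_pos"]);R=np.array(o["tcp_rot"]); print(p,R.round(4).tolist(),np.round(o["force"],2),o["finger_gap"])
print("pred hole px",proj(W,R.T@(np.array([.5018,-.0194,.037])-p)), "tip axis at z=.037",proj(W,[0,0,p[2]-.037]),"tip",proj(W,[0,0,.044]))
```

```text
[ 0.50213803 -0.02204261  0.11611796] [[0.5586, 0.8295, -0.0012], [0.8295, -0.5586, -0.0011], [-0.0015, -0.0004, -1.0]] [-0.42  0.26  0.06] 0.015337726192607244
pred hole px [322.15510469 210.11430225] tip axis at z=.037 [319.13573687 212.44722708] tip [319.37278479 230.73448969]
```

View pics/w7.png

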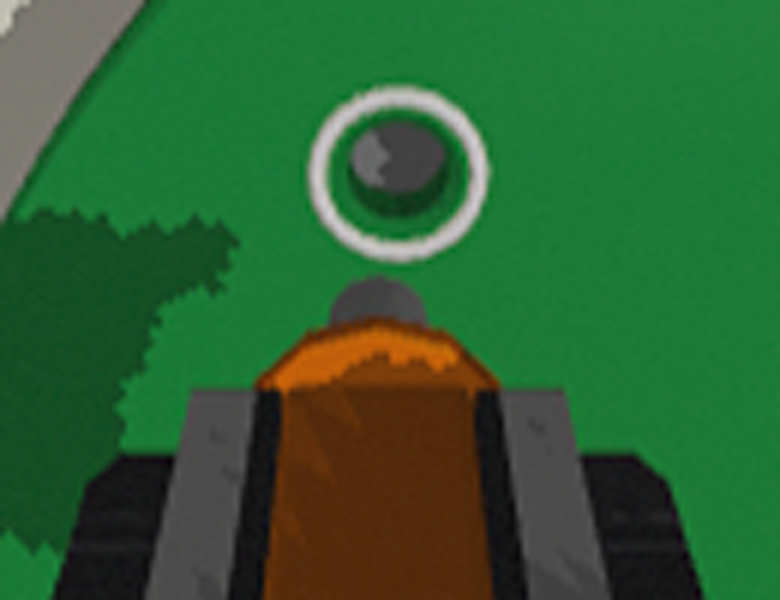

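Request:
move_arm(plan=[0,0,0,2.3,-2.8,8,10,0,0,0,0,0,10,10,0,0,0,0,0,7,10,0,0,0,0,0,0,10,0,0,0,0,0,0,10])

```text
clock: 7.7
tcp_pos: [0.5009, -0.0169, 0.091]
tcp_rot: [[0.556, 0.831, -0.002], [0.831, -0.556, -0.0], [-0.001, -0.001, -1.0]]
force: [0.2, -0.0, -1.1]
finger_gap: 0.0154
```

Run:
```python
from h import *
W,o=toolcam(); crop(W,"w8.png",320,230,65,50,6)
p=np.array(o["tcp_pos"]);R=np.array(o["tcp_rot"]); print(p,R.round(4).tolist(),np.round(o["force"],2),o["finger_gap"])
print( "axis at z=.037",proj(W,[0,0,p[2]-.037]),"shank",proj(W,[0,-.005,.039]))
S=camera("scene");u,v=map(int,proj(S,[.501,-.019,.05])); crop(S,"s8.png",u,v,30,25,12)
```

```text
[ 0.50131598 -0.01681662  0.09142071] [[0.5562, 0.8311, -0.0006], [0.8311, -0.5562, -0.0003], [-0.0005, -0.0003, -1.0]] [-1.17 -0.15 -0.55] 0.014745124416213213
axis at z=.037 [319.09970338 224.68881545] shank [319.21152329 225.87827306]
```

View pics/w8.png

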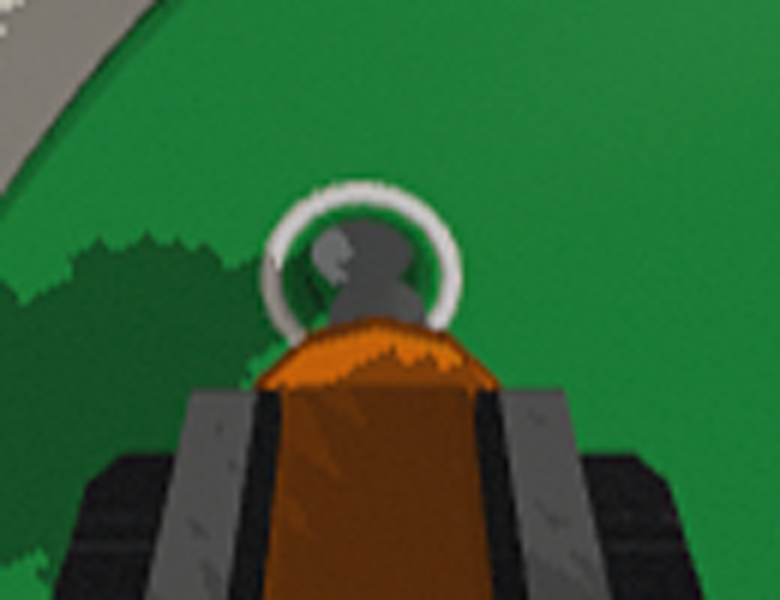

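View pics/s8.png

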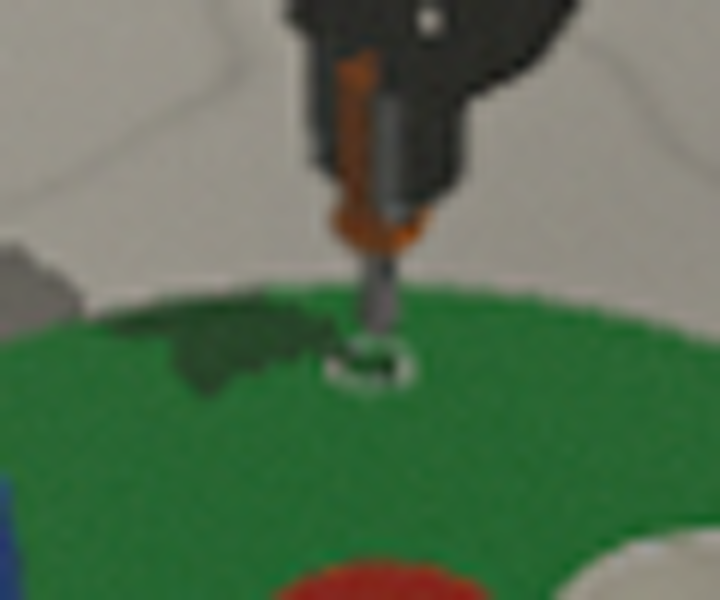

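The ring centre is at (315,226) and the pin axis at (317.6,225), so I need about -1.6 mm in x and +0.8 mm in y. Then I'll lower it.

Request:
move_arm(plan=[0,0,0,-1.6,0.8,0,10,0,0,0,0,0,4,10,0,0,0,0,0,4,10,0,0,0,0,0,4,10,0,0,0,0,0,0,10])

```text
clock: 8.22
tcp_pos: [0.5006, -0.0183, 0.0788]
tcp_rot: [[0.556, 0.831, -0.001], [0.831, -0.556, -0.0], [-0.001, -0.001, -1.0]]
force: [-0.7, -0.4, -0.3]
finger_gap: 0.0153
```

Run:
```python
from h import *
W,o=toolcam(); crop(W,"w9.png",320,230,65,50,6)
p=np.array(o["tcp_pos"]);R=np.array(o["tcp_rot"]); print(p,np.round(o["force"],2),o["finger_gap"])
S=camera("scene");u,v=map(int,proj(S,[.501,-.019,.05])); crop(S,"s9.png",u,v,30,25,12)
```

```text
[ 0.50075458 -0.01836808  0.07913635] [ 0.26  0.76 -0.49] 0.015207346522702826
```

View pics/w9.png

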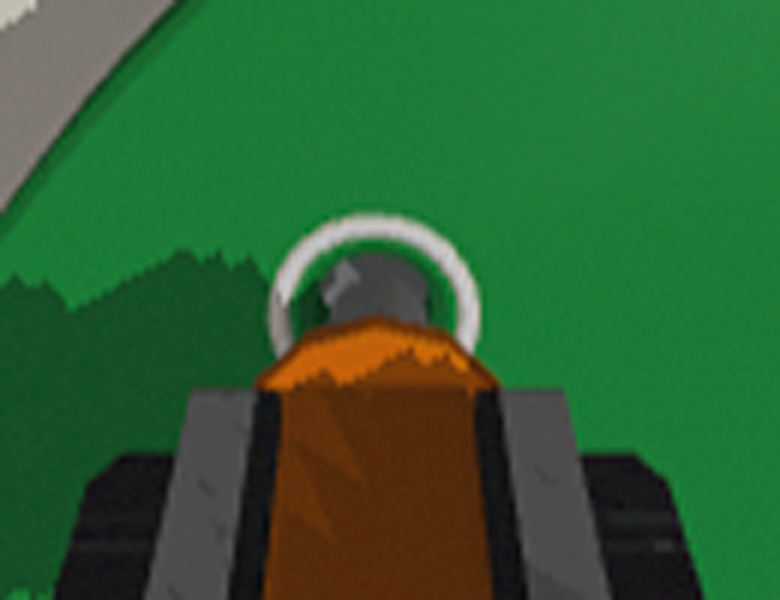

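View pics/s9.png

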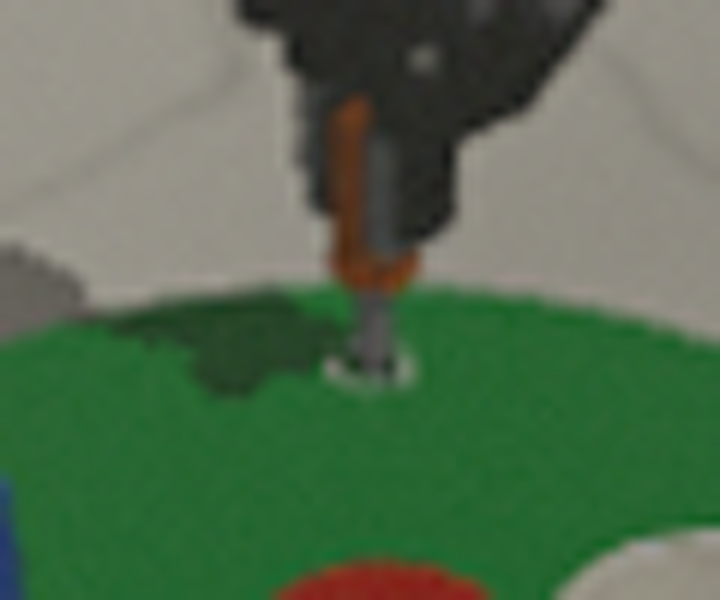

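The tip is at the mouth of the hole, within about 0.6 mm of its centre. I'll go on down gently until it touches the base.

Request:
move_arm(plan=[0,0,0,-0.3,0.5,2,10,0,0,0,0,0,2,10,0,0,0,0,0,2,10,0,0,0,0,0,2,10,0,0,0,0,0,0,10])

```text
clock: 8.73
tcp_pos: [0.5012, -0.0189, 0.0713]
tcp_rot: [[0.556, 0.831, -0.001], [0.831, -0.556, -0.0], [-0.0, -0.0, -1.0]]
force: [0.1, 0.6, 0.2]
finger_gap: 0.0151
```

Request:
move_arm(plan=[0,0,0,0,0,1,10,0,0,0,0,0,1,10,0,0,0,0,0,1,10,0,0,0,0,0,0,10])

```text
clock: 9.07
tcp_pos: [0.5014, -0.0189, 0.0685]
tcp_rot: [[0.556, 0.831, -0.0], [0.831, -0.556, -0.0], [-0.0, -0.0, -1.0]]
force: [-0.2, -0.8, -0.1]
finger_gap: 0.0154
```

Request:
move_arm(plan=[0,0,0,0,0,0.7,10,0,0,0,0,0,0.7,10,0,0,0,0,0,0,10])

```text
clock: 9.32
tcp_pos: [0.5014, -0.0189, 0.0672]
tcp_rot: [[0.556, 0.831, -0.0], [0.831, -0.556, -0.0], [-0.0, -0.0, -1.0]]
force: [0.6, 0.2, -0.5]
finger_gap: 0.0149
```

Request:
move_arm(plan=[0,0,0,0,0,0.5,10,0,0,0,0,0,0.5,10,0,0,0,0,0,0,10])

```text
clock: 9.57
tcp_pos: [0.5015, -0.0189, 0.0662]
tcp_rot: [[0.556, 0.831, -0.0], [0.831, -0.556, 0.0], [-0.0, -0.0, -1.0]]
force: [-0.6, -0.2, -0.4]
finger_gap: 0.0154
```

Request:
move_arm(plan=[0,0,0,0,0,0.5,10,0,0,0,0,0,0,10])

```text
clock: 9.73
tcp_pos: [0.5015, -0.0189, 0.0658]
tcp_rot: [[0.556, 0.831, 0.0], [0.831, -0.556, 0.0], [0.0, -0.0, -1.0]]
force: [0.1, -0.3, 1.2]
finger_gap: 0.0151
```

Request:
move_arm(plan=[0,0,0,0,0,0.5,10,0,0,0,0,0,0,10])

```text
clock: 9.9
tcp_pos: [0.5016, -0.019, 0.0657]
tcp_rot: [[0.556, 0.831, 0.0], [0.831, -0.556, 0.0], [0.0, -0.0, -1.0]]
force: [-0.8, 0.6, 6.4]
finger_gap: 0.0151
```

The pin touched the base at TCP z 0.0657 (6.4 N). I'll ease that to about 3 N and start turning anticlockwise along the hole's circle in 1 mm rows.

Request:
move_arm(plan=[0,0,0,-0.66,0.75,-0.2,10,0,0,0,-0.66,0.75,0,10,0,0,0,-0.66,0.75,0,10,0,0,0,-0.66,0.75,0,10])

```text
clock: 10.23
tcp_pos: [0.5023, -0.0211, 0.0657]
tcp_rot: [[0.555, 0.832, -0.001], [0.832, -0.555, 0.002], [0.001, -0.002, -1.0]]
force: [-2.1, 4.9, 7.0]
finger_gap: 0.0151
```

Request:
move_arm(plan=[0,0,0,-0.63,0.77,0,10,0,0,0,-0.63,0.77,0,10,0,0,0,-0.63,0.77,0,10,0,0,0,-0.63,0.77,0,10])

```text
clock: 10.57
tcp_pos: [0.5034, -0.0248, 0.0657]
tcp_rot: [[0.555, 0.832, -0.001], [0.832, -0.555, 0.002], [0.001, -0.002, -1.0]]
force: [-2.9, 5.1, 6.9]
finger_gap: 0.0151
```

Request:
move_arm(plan=[0,0,0,-0.61,0.79,-0.2,10,0,0,0,-0.61,0.79,0,10,0,0,0,-0.61,0.79,0,10,0,0,0,-0.61,0.79,0,10])

```text
clock: 10.9
tcp_pos: [0.5049, -0.0296, 0.0657]
tcp_rot: [[0.555, 0.832, -0.0], [0.832, -0.555, 0.001], [0.001, -0.001, -1.0]]
force: [-1.9, 3.9, 5.6]
finger_gap: 0.0152
```

Request:
move_arm(plan=[0,0,0,-0.59,0.81,0,10,0,0,0,-0.59,0.81,0,10,0,0,0,-0.59,0.81,0,10,0,0,0,-0.59,0.81,0,10])

```text
clock: 11.23
tcp_pos: [0.5064, -0.0344, 0.0656]
tcp_rot: [[0.556, 0.831, 0.0], [0.831, -0.556, -0.0], [-0.0, 0.0, -1.0]]
force: [-0.6, 1.1, 0.3]
finger_gap: 0.0153
```

Vertical force fell away at about 15 mm of arc. I'll probe whether it drops.

Request:
move_arm(plan=[0,0,0,0,0,0.3,10,0,0,0,0,0,0,10])

```text
clock: 11.4
tcp_pos: [0.5064, -0.035, 0.0652]
tcp_rot: [[0.557, 0.831, 0.0], [0.831, -0.557, -0.001], [-0.001, 0.001, -1.0]]
force: [-0.4, 0.8, -0.3]
finger_gap: 0.015
```

Request:
move_arm(plan=[0,0,0,0,0,0.5,10,0,0,0,0,0,0.5,10,0,0,0,0,0,0,10])

```text
clock: 11.65
tcp_pos: [0.5064, -0.0347, 0.0643]
tcp_rot: [[0.556, 0.831, 0.0], [0.831, -0.556, -0.001], [-0.0, 0.001, -1.0]]
force: [-0.4, -1.2, 0.6]
finger_gap: 0.0153
```

It's in the base hole, 1.4 mm below the contact level. I'll lower it gently and watch side forces to centre it.

Request:
move_arm(plan=[0,0,0,0,0,0.7,10,0,0,0,0,0,0.7,10,0,0,0,0,0,0,10])

```text
clock: 11.9
tcp_pos: [0.5066, -0.0348, 0.0631]
tcp_rot: [[0.556, 0.831, 0.001], [0.831, -0.556, -0.001], [-0.0, 0.001, -1.0]]
force: [-0.2, -0.9, 1.6]
finger_gap: 0.0152
```

Request:
move_arm(plan=[0,0,0,-0.4,0.6,0.3,10,0,0,0,0,0,0.7,10,0,0,0,0,0,0,10])

```text
clock: 12.15
tcp_pos: [0.5068, -0.0352, 0.0621]
tcp_rot: [[0.556, 0.831, 0.001], [0.831, -0.556, -0.0], [0.0, 0.001, -1.0]]
force: [-0.0, -2.0, 4.1]
finger_gap: 0.0151
```

Request:
move_arm(plan=[0,0,0,-0.6,0.85,0,10,0,0,0,0,0,0,10])

```text
clock: 12.32
tcp_pos: [0.5069, -0.0356, 0.0619]
tcp_rot: [[0.556, 0.831, -0.0], [0.831, -0.556, 0.0], [0.0, -0.0, -1.0]]
force: [0.7, -0.9, 1.9]
finger_gap: 0.0153
```

Request:
move_arm(plan=[0,0,0,-0.3,0.4,0.5,10,0,0,0,0,0,0.7,10,0,0,0,0,0,0,10])

```text
clock: 12.57
tcp_pos: [0.507, -0.0362, 0.0605]
tcp_rot: [[0.556, 0.831, -0.0], [0.831, -0.556, -0.0], [-0.0, -0.0, -1.0]]
force: [-0.2, -1.0, -1.0]
finger_gap: 0.0153
```

Request:
move_arm(plan=[0,0,0,-0.2,0.3,0.7,10,0,0,0,0,0,0.7,10,0,0,0,0,0,0,10])

```text
clock: 12.82
tcp_pos: [0.5071, -0.0364, 0.0591]
tcp_rot: [[0.556, 0.831, -0.0], [0.831, -0.556, 0.0], [-0.0, -0.0, -1.0]]
force: [-0.6, 0.2, -0.7]
finger_gap: 0.0153
```

Request:
move_arm(plan=[0,0,0,0,0,0.7,10,0,0,0,0,0,0.7,10,0,0,0,0,0,0,10])

```text
clock: 13.07
tcp_pos: [0.5071, -0.0365, 0.0578]
tcp_rot: [[0.556, 0.831, -0.0], [0.831, -0.556, 0.0], [-0.0, -0.0, -1.0]]
force: [-0.1, 0.1, -1.0]
finger_gap: 0.0151
```

Now through the plunger.

Request:
move_arm(plan=[0,0,0,0,0,0.6,10,0,0,0,0,0,0.6,10,0,0,0,0,0,0,10])

```text
clock: 13.32
tcp_pos: [0.5071, -0.0365, 0.0566]
tcp_rot: [[0.556, 0.831, -0.0], [0.831, -0.556, 0.0], [-0.0, -0.0, -1.0]]
force: [0.7, 0.1, 0.7]
finger_gap: 0.0153
```

Request:
move_arm(plan=[0,0,0,0,0,0.6,10,0,0,0,0,0,0.6,10,0,0,0,0,0,0,10])

```text
clock: 13.57
tcp_pos: [0.5072, -0.0365, 0.0555]
tcp_rot: [[0.556, 0.831, -0.0], [0.831, -0.556, 0.0], [-0.0, -0.0, -1.0]]
force: [-0.4, -0.3, -0.4]
finger_gap: 0.0151
```

Request:
move_arm(plan=[0,0,0,0,0,0.6,10,0,0,0,0,0,0.6,10,0,0,0,0,0,0,10])

```text
clock: 13.82
tcp_pos: [0.5071, -0.0366, 0.0542]
tcp_rot: [[0.556, 0.831, -0.0], [0.831, -0.556, -0.0], [-0.0, -0.0, -1.0]]
force: [-1.0, -1.2, 1.3]
finger_gap: 0.0149
```

Request:
move_arm(plan=[0,0,0,0,0,0.6,10,0,0,0,0,0,0.6,10,0,0,0,0,0,0,10])

```text
clock: 14.07
tcp_pos: [0.507, -0.0367, 0.053]
tcp_rot: [[0.556, 0.831, -0.001], [0.831, -0.556, -0.0], [-0.0, -0.0, -1.0]]
force: [-1.6, -1.2, 1.3]
finger_gap: 0.0152
```

Request:
move_arm(plan=[0,0,0,0,0,0.6,10,0,0,0,0,0,0.6,10,0,0,0,0,0,0,10])

```text
clock: 14.32
tcp_pos: [0.5069, -0.0367, 0.0518]
tcp_rot: [[0.556, 0.831, -0.001], [0.831, -0.556, -0.0], [-0.0, -0.0, -1.0]]
force: [-1.5, -0.6, 2.9]
finger_gap: 0.0151
```

Request:
move_arm(plan=[0,0,0,0,0,0.6,10,0,0,0,0,0,0.6,10,0,0,0,0,0,0,10])

```text
clock: 14.57
tcp_pos: [0.5069, -0.0367, 0.0505]
tcp_rot: [[0.556, 0.831, -0.001], [0.831, -0.556, -0.0], [-0.0, -0.0, -1.0]]
force: [-2.3, -1.8, -0.2]
finger_gap: 0.0151
```

Request:
move_arm(plan=[0,0,0,0,0,0.5,10,0,0,0,0,0,0.5,10,0,0,0,0,0,0,10])

```text
clock: 14.82
tcp_pos: [0.507, -0.0366, 0.0496]
tcp_rot: [[0.556, 0.831, -0.0], [0.831, -0.556, -0.0], [-0.0, -0.0, -1.0]]
force: [-3.6, -1.8, 0.2]
finger_gap: 0.0153
```

Request:
move_arm(plan=[0,0,0,0,0,0.5,10,0,0,0,0,0,0,10])

```text
clock: 14.98
tcp_pos: [0.5071, -0.0366, 0.0492]
tcp_rot: [[0.556, 0.831, -0.0], [0.831, -0.556, -0.0], [-0.0, -0.0, -1.0]]
force: [-2.6, -1.6, 0.6]
finger_gap: 0.0152
```

Request:
move_arm(plan=[0,0,0,0,0,0.4,10,0,0,0,0,0,0,10])

```text
clock: 15.15
tcp_pos: [0.5071, -0.0366, 0.0489]
tcp_rot: [[0.556, 0.831, -0.0], [0.831, -0.556, 0.0], [-0.0, -0.0, -1.0]]
force: [-3.6, -1.7, 3.6]
finger_gap: 0.0154
```

Request:
move_arm(plan=[0,0,0,0,0,0.4,10,0,0,0,0,0,0,10])

```text
clock: 15.32
tcp_pos: [0.5071, -0.0366, 0.0489]
tcp_rot: [[0.556, 0.831, -0.0], [0.831, -0.556, 0.0], [0.0, -0.0, -1.0]]
force: [-5.4, -0.9, 8.9]
finger_gap: 0.0153
```

Run:
```python
from h import *
W,o=toolcam(); crop(W,"w10.png",320,240,65,50,6)
print(o["tcp_pos"],np.round(o["force"],2))
S=camera("scene");u,v=map(int,proj(S,[.507,-.036,.05])); crop(S,"s10.png",u,v,30,25,12)
```

```text
[ 0.50711251 -0.03660196  0.04886363] [-5.46 -1.45  8.12]
```

View pics/w10.png

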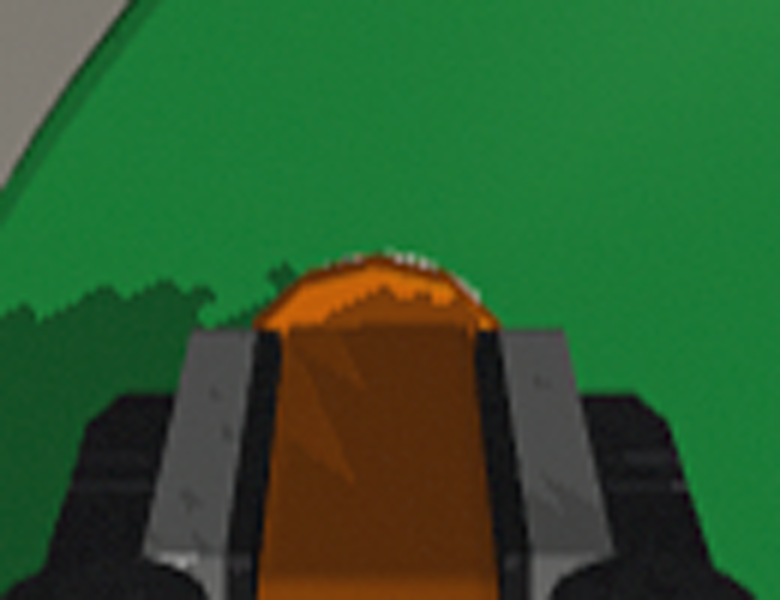

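View pics/s10.png

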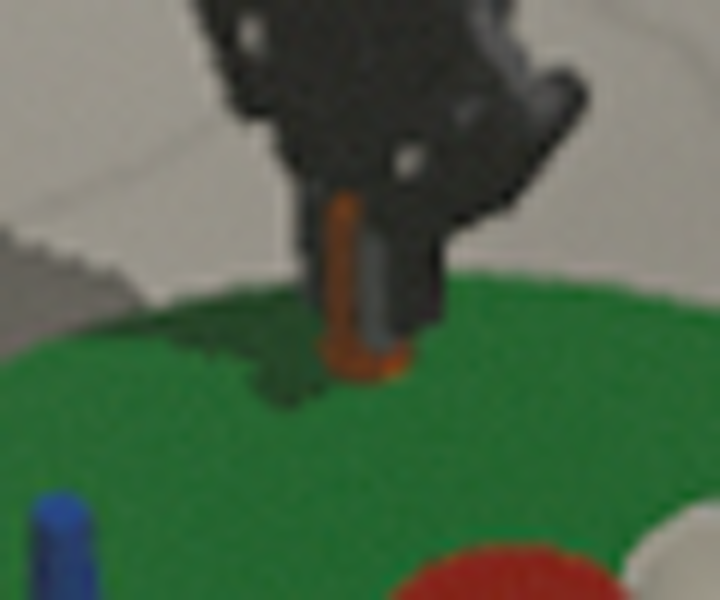

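The collar is down on the platter: it stalls at z 0.0489, 16.8 mm below the base contact, at about 9 N. I'll relax the side load and release.

Request:
move_arm(plan=[0,0,0,-0.2,-0.3,0.1,10,0,0,0,0,0,0,10])

```text
clock: 15.58
tcp_pos: [0.5071, -0.0366, 0.0488]
tcp_rot: [[0.556, 0.831, 0.0], [0.831, -0.556, 0.0], [0.001, 0.0, -1.0]]
force: [-4.6, -1.5, 8.4]
finger_gap: 0.0154
```

Request:
move_arm(plan=[0,0,0,0,0,-0.5,10,0,0,0,0,0,0,18,0,0,0,0,0,0,24,0,0,0,0,0,0,32,0,0,0,0,0,0,40], newtons=20)

```text
clock: 16.0
tcp_pos: [0.5076, -0.0362, 0.0489]
tcp_rot: [[0.556, 0.831, 0.001], [0.831, -0.556, 0.0], [0.001, 0.001, -1.0]]
force: [0.4, 0.4, 0.7]
finger_gap: 0.0399
```

Request:
move_arm(plan=[0,0,0,0,0,0,40,0,0,0,0,0,0,40])

```text
clock: 16.17
tcp_pos: [0.5071, -0.0365, 0.0489]
tcp_rot: [[0.556, 0.831, 0.0], [0.831, -0.556, 0.0], [0.0, 0.0, -1.0]]
force: [-0.0, 0.2, -0.1]
finger_gap: 0.0404
```

Open and clear. I'll lift straight up and check.

Request:
move_arm(plan=[0,0,0,0,0,-5,40,0,0,0,0,0,-15,40,0,0,0,0,0,-25,40,0,0,0,0,0,-35,40,0,0,0,0,0,-35,40])

```text
clock: 16.58
tcp_pos: [0.506, -0.0368, 0.1649]
tcp_rot: [[0.556, 0.831, -0.002], [0.831, -0.556, -0.001], [-0.002, -0.001, -1.0]]
force: [0.4, 0.8, 0.3]
finger_gap: 0.0398
```

Request:
move_arm(plan=[0,0,0,0,-25,-10,40,0,0,0,0,-25,0,40,0,0,0,0,0,0,40,0,0,0,0,0,0,40])

```text
clock: 16.92
tcp_pos: [0.4647, -0.008, 0.1743]
tcp_rot: [[0.555, 0.832, 0.0], [0.832, -0.555, 0.001], [0.001, -0.0, -1.0]]
force: [-0.2, 0.7, 0.1]
finger_gap: 0.0399
```

Run:
```python
from h import *
W=camera("wrist");S=camera("scene");T=camera("top")
cv2.imwrite("pics/w11.png",W["img"][:,:,::-1]);cv2.imwrite("pics/t11.png",T["img"][:,:,::-1])
crop(S,"s11.png",340,215,80,60,5)
o=sensors.get_obs();print(o["tcp_pos"],np.round(o["force"],2)); print(proj(W,[.507,-.0366,.083]),proj(W,[.507,-.0366,.041]))
```

```text
[ 0.46595956 -0.00919077  0.17397272] [ 0.04 -0.23 -0.5 ]
[317.87775929 268.74678041] [317.76185137 246.63452491]
```

View pics/w11.png

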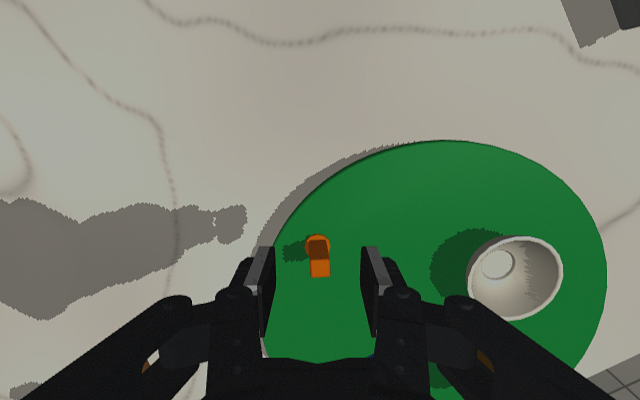

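View pics/s11.png

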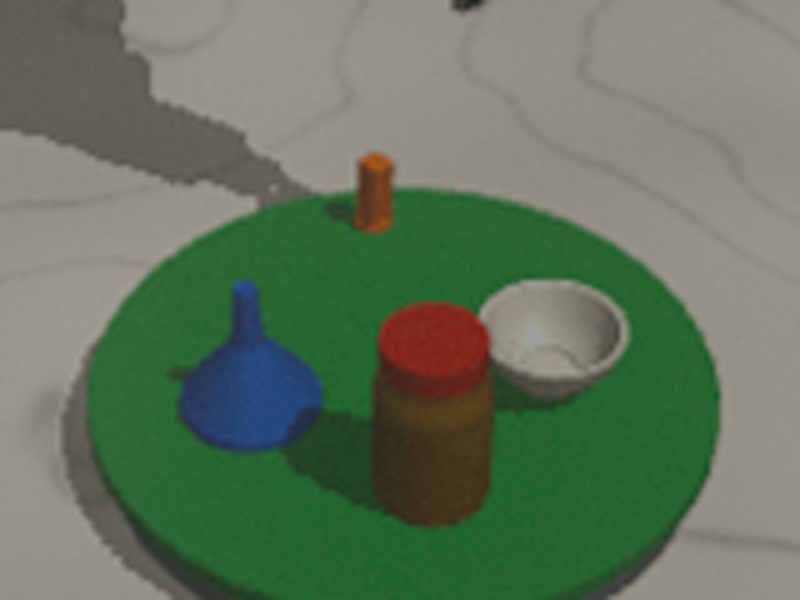

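View pics/t11.png

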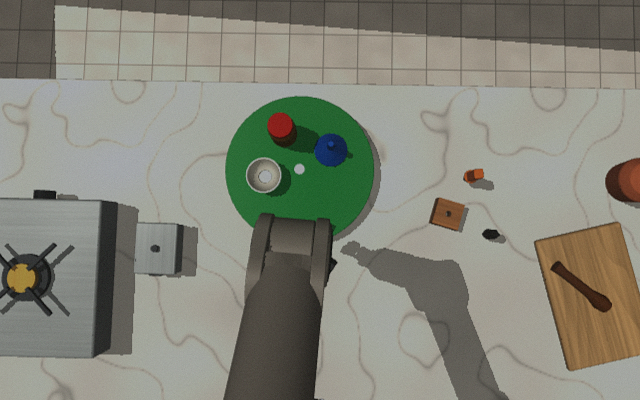

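The views show the pin upright with its collar on the platter (wrist 318,245 and scene 335,190). Jar, bowl, funnel and box are all standing, and the rest is empty (top 448,213). I'll do one height check, then hand in.

Run:
```python
from h import *
from rig import ticket
S=camera("scene")
print("scene grip top pred z=.083/.086",proj(S,[.507,-.0366,.083]).round(1),proj(S,[.507,-.0366,.086]).round(1))
hsv=cv2.cvtColor(S["img"],cv2.COLOR_RGB2HSV); m=cv2.inRange(hsv,(4,150,60),(18,255,255)); m[:, :325]=0;m[:,345:]=0;m[:180]=0;m[205:]=0
print(blobs(m))
o=sensors.get_obs();print(np.round(o["force"],2),np.abs(o["dq"]).max(),o["clock"])
print(ticket.sign_off())
```

```text
scene grip top pred z=.083/.086 [334.6 186. ] [334.6 185.2]
[([331, 186, 7, 15, 76], [334.74, 193.28])]
[-0.46 -0.    0.33] 0.377643380054919 17.1167
the job is handed in; nothing more can be done
None
```

The turntable is pinned and the job is handed in, at about 17 s of the 64 s allowed.

- **Insertion:** I took the smaller orange pin from its wooden rest and lowered it through the ringed platter hole onto the base. Resting on the base with about 6–7 N, it turned the platter anticlockwise about 15 mm before the tip dropped into the hidden hole. I then centred it by feel and pushed it home.
- **Force:** the highest vertical force I read was about 9 N.
- **Seating:** the pin stalled 16.8 mm below where it touched the base; 17 mm was expected. The collar covers the white ring.
- **Final views:** the pin stands upright in the platter, with its top at the seated height to within about a pixel in the scene view (one pixel is roughly 3–4 mm). The jar, bowl and funnel rode round with the platter and are standing. The spice box was not moved, the rest is empty, and the gripper is clear.
- **Checks that disagreed or were weak:**
  - The camera estimates of the hole differed by 2–3 mm, so I aligned the pin from close wrist-camera views.
  - The plunger showed up only as a 2–5 N sideways push and a brief vertical force of about 3 N.

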